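# Run a two-hand marking press

## Robot

A 6-joint arm with a two-finger parallel gripper is mounted at the origin on the work surface. World frame = base frame: x ahead of the robot, y to its left, z up, the work surface at z = 0. Lengths are in m, angles in rad, forces in N, time in s.
With the tool pointing down it reaches from about 0.35 to 0.85 m from the base axis. Payload 8.1 kg.
Tool frame: the origin (TCP) lies at the centre of the arm's flange, where the gripper is bolted on; the fingertips stand 186 mm ahead of it and the grasp point (between the pads) lies 167 mm ahead of it; z points along the fingers, y is the direction in which the jaws open and shut (so a half turn about z gives the same grasp; the last joint's range is limited). The gripper opens to 93 mm and grips with 3 to 60 N. Pads are 15 mm wide; open, the fingers measure 128 mm over their backs; the gripper's body (75 mm by 188 mm) begins 65 mm behind the grasp point.
Start: joints at [-1.411, 0.13, 1.488, -0, 1.523, -0.085], TCP at [0.145, -0.582, 0.405] pointing down, gripper open.
Joint ranges: [-2.96, 2.96], [-0.89, 2.26], [0.02, 2.5], [-1.34, 4.48], [0, 2.73], [-2.66, 2.66]. Speed limits (rad/s): [2.39, 2.39, 2.79, 3.14, 3.14, 3.14].

## Interface

Orientations are given as a rotation vector (axis times angle).
In Python, from plant import robot, viewer, order gives the robot as it stands.
- The arm moves only by the tool apply_moves, never from a script. Its argument "deltas" is a list of rows, each a list of 3 entries, a list of its own where there are three numbers: the finger opening in mm, from 0 to 93, then the shift along the tool's x, y, z in mm, then the turn about the tool's z in rad. In form: [[grip, [dx, dy, dz], yaw], ...]. A call has 1 to 5 rows; each row shifts and turns the commanded pose from where the row before left it, along the tool's axes as they then stand; what a row does not reach is not made up. A row lasts 1/8 s, in which the tool goes at most 62.5 mm and 10.7 degrees, less where a joint would pass 70% of its speed; a pose out of reach is approached as far as the arm can. A call is refused whole if a number of a shift passes 62.5 or a number of a turn 0.188, either way. A call with a gripper value outside its range is refused whole. The fingers move at their own pace and stop on an object; "grip_force" is the grip in N (left out, the last holds). Time passes only in rows, so rows that do not move let the fingers close. It gives the time, the measured TCP pose, the force and the opening at its end, in the units of the state.
- robot.read_state(): the state, without advancing time (a new reading comes with each control period).
- viewer.read_camera(name): name is "side" or "top" or "wrist"; returns the picture (420x560x3 uint8, blue, green, red); there is no depth.
- viewer.get_calibration(name): a dict with "fx", "fy", "cx", "cy" (pixels), "R" (3x3) and "t" (3): a world point X has camera coordinates R X + t. Camera axes: x right, y down, z forward; pixel columns grow to the right and rows downward; lengths in m; the calibration is good to about 2 mm. The wrist camera is an equidistant fisheye: a pixel r from the principal point sees the ray r / f radians off the axis. A picture is of the moment at which its call begins: read the wrist's pose just before it. get_calibration takes no time and is no camera call; for the wrist camera it gives the pose at the moment of the call.
- order.close_job(): hands the job in, once; it reports no verdict.
The state is a dict: "t": time; "q": joint angles; "dq": joint speeds; "joint_torque": joint torques, N m; "tool_pos": TCP position; "orientation": TCP orientation; "force": force on the tool from outside, world axes, zero at the start; "wrist_torque": the same for the moment, N m; "opening": finger opening in m.
Only numpy, scipy, OpenCV 4.12 (cv2) and the standard library are available. Lean on these libraries where they do the work, as an engineer would, in place of code of your own. Each camera call takes 0.05 s, during which the arm holds its last target. There are 200 camera calls.

## Task

Run one stroke of the marking press: with one fingertip on each, press both green buttons of the yellow control station fully down together, and keep both down until the orange press head has travelled all the way across to the steel blank. Then let both buttons go and wait clear until the head has gone back to its rest position. Leave the red stop button, the press and the blank untouched, and do not move the hammer, tin or red square; nothing is to be picked up.

Things in the scene. Friction and masses are not known exactly. Their poses are not given: they have to be found in the camera images.
- station: Two-hand control station fixed to the bench: yellow steel box 160 (x) x 170 (y) x 60 mm high, grey lid. Origin at the centre of its underside, z up. On the lid are two green buttons side by side at x = -30 mm, y = +33 mm and -33 mm, and one red stop button (36 mm diameter, on a yellow housing) at x = +42 mm, y = 0, its top 82 mm above the bench.
- pair_mid (a point): Point midway between the two green buttons, level with their unpressed tops (84 mm above the bench). Fixed to the station, same axes: the line joining the buttons is its y axis, the red stop button lies to +x.
- start_left_top (a point): Centre of the top of the green button at the station's +y; it moves down with the button. Flat cap 30 mm in diameter, standing 12 mm out of a black round housing 46 mm in diameter and 12 mm high. The two caps are 66 mm apart centre to centre, with a 36 mm gap between them.
- start_right_top (a point): Centre of the top of the green button at the station's -y; same size as the other.
- start_left (a joint): Travel of the +y green button (m): 0 up, 0.008 fully down. A spring button: about 1.5 N starts it, about 6 N holds it fully down with the press running (so about 12 N for both); springs up when let go.
- start_right (a joint): Travel of the -y green button (m), same as the other.
- stop (a joint): Travel of the red stop button (m): 0 up, 0.006 down. To be left alone.
- head (a joint): Travel of the press head (m) along the press's +y: 0 at rest, 0.020 all the way across, its face then about 1.5 mm from the blank and stopped. It crosses only while both green buttons are held nearly fully down (7 mm or more), taking about 3 s, and goes back by itself in about 2 s once they are up.
- head_face (a point): Centre of the steel striking face of the orange press head (60 x 28 x 45 mm); moves with the head.
- press: Blue air-driven marking press fixed at the far side of the bench, base 120 (x) x 300 (y) x 25 mm, 100 mm high at its cylinder (-y end). Origin at the centre of its underside. Head slides along its +y towards an anvil.
- blank: Loose steel blank, 42 x 8 x 62 mm, standing in the slot of the press's nest in front of the anvil; origin at the centre of its underside.
- hammer: Loose hammer lying on the bench, 270 mm long along its x; a bystander.
- tin: Loose closed tin, 68 mm diameter, 85 mm high, standing; a bystander; origin at the centre of its underside.
- square: Loose red L-shaped magnetic square, legs 90 mm long, 22 mm high, lying; a bystander; origin at the middle of its 90 mm square outline, on the bench.

How it is judged:
By the outcome, as a careful person would: the job done as asked, in the order asked, and still so for the second after the job is handed in, with the robot touching nothing.
It also fails if it takes over 40 s, if anything falls off the work surface, if the arm or the gripper's body presses on something with over 40 N, if the wrist force passes 120 N, or if a joint passes its speed limit or range.

## Working session

There is one attempt and no reset: what is moved stays moved. The work goes in short steps, Python scripts to look and compute and a tool call to move; the robot and the scene stay as the last step left them, time stands still between calls to the robot, and variables do not carry over. Pictures are saved under pics/ and viewed, about 8 in all and at most 12, crops included, and the job is handed in when it is done.

Besides the shell and the picture viewer there is one more tool, called after "Call:" by a JSON object that holds its "api" and its "payload". apply_moves: Moves the arm, as the interface text tells. Its arguments: {"type":"object","properties":{"deltas":{"type":"array"},"grip_force":{"type":"number"}},"required":["deltas"]}

```bash
mkdir -p pics; cat > h.py <<'E'
import numpy as np, cv2
from plant import robot, viewer, order
def ray(c,u,v):
    R=np.array(c["R"]);t=np.array(c["t"])
    d=np.array([(u-c["cx"])/c["fx"],(v-c["cy"])/c["fy"],1.])
    return -R.T@t, R.T@d
def onz(c,u,v,z):
    o,d=ray(c,u,v); return o+d*(z-o[2])/d[2]
def proj(c,X):
    p=np.array(c["R"])@np.array(X)+np.array(c["t"]); return c["fx"]*p[0]/p[2]+c["cx"],c["fy"]*p[1]/p[2]+c["cy"]
E
python3 - <<'E'
from h import *
for n in("top","side"):
    im=viewer.read_camera(n); cv2.imwrite(f"pics/{n}0.png",im)
    c=viewer.get_calibration(n); hsv=cv2.cvtColor(im,cv2.COLOR_BGR2HSV)
    print(n,"cam at",ray(c,0,0)[0])
    m=cv2.inRange(hsv,(40,80,40),(85,255,255))
    k,_,s,ce=cv2.connectedComponentsWithStats(m)
    for i in range(1,k):
        if s[i,4]>20: print("green",s[i],ce[i],onz(c,*ce[i],.084))
    m=cv2.inRange(hsv,(0,120,60),(8,255,255))|cv2.inRange(hsv,(172,120,60),(180,255,255))
    k,_,s,ce=cv2.connectedComponentsWithStats(m)
    for i in range(1,k):
        if s[i,4]>20: print("red",s[i],ce[i],onz(c,*ce[i],.082))
s=robot.read_state(); print(s)
E
```

```text
top cam at [ 0.44361266 -0.02132929  1.30174204]
green [ 532  220   28  140 3113] [547.76485705 285.21843881] [ 0.38710952 -0.83577932  0.084     ]
green [255 252  10  11  78] [259.62820513 257.        ] [0.45320402 0.03333169 0.084     ]
green [276 257  10  10  77] [280.67532468 261.14285714] [ 0.44201611 -0.03112305  0.084     ]
red [270 232  10   9  74] [274.59459459 235.91891892] [ 0.51858892 -0.01096987  0.082     ]
red [129 262  30  37 368] [145.14673913 282.50543478] [0.3689095  0.37948897 0.082     ]
side cam at [ 0.54087574 -0.99626506  0.78931488]
green [237 197   9   8  60] [240.78333333 200.56666667] [0.45482143 0.02824499 0.084     ]
green [232 208  10   9  69] [236.76811594 212.49275362] [ 0.44398404 -0.03484933  0.084     ]
red [  108     0   298   133 24675] [252.22468085  51.83724417] [0.49312235 1.87716195 0.082     ]
red [ 62  26  36  89 658] [79.8100304  71.24012158] [-0.5997975   1.57945763  0.082     ]
red [37 98  7 16 39] [ 39.92307692 106.20512821] [-0.58728202  0.98105054  0.082     ]
red [ 13 143   6   8  29] [ 16.         147.51724138] [-0.47889261  0.50979
[... 177 characters left out ...]
1118286  0.082     ]
{'t': 0.1, 'q': array([-1.41143649e+00,  1.31094164e-01,  1.48916268e+00,  4.55278172e-06,
        1.52301209e+00, -8.54363087e-02]), 'dq': array([-9.34541313e-04, -1.16293131e-03, -1.65224295e-03,  1.37170366e-03,
        4.36707257e-04,  1.25362600e-05]), 'joint_torque': array([-3.43321062e-04, -5.61344147e+01, -4.93092227e+01,  7.68477051e-02,
        2.92020023e-02, -4.92926779e-05]), 'tool_pos': array([ 0.14538382, -0.58190824,  0.40379123]), 'orientation': array([-3.11642674e+00, -3.83360599e-01,  9.01152462e-05]), 'force': array([-0.35499091,  0.34451565, -0.27309753]), 'wrist_torque': array([-0.00012556,  0.04303331,  0.00359492]), 'opening': 0.09281954395413897}
```

View pics/top0.png

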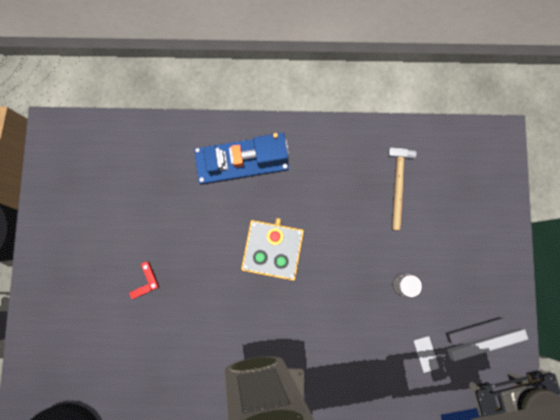

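View pics/side0.png

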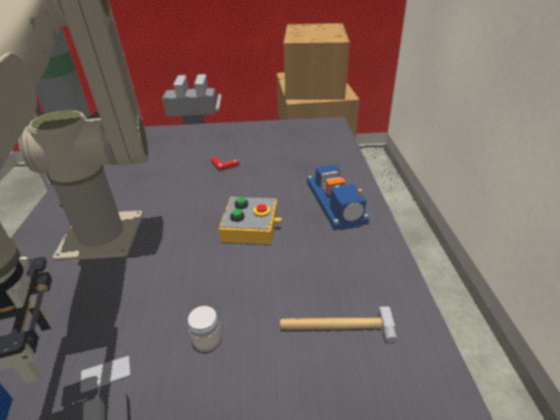

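Top view: green buttons at (260,257) and (281,261), red stop at (275,236), press at (241,157), tin at (409,286), hammer at (400,190). The side view agrees to about 4 mm, and button spacing (65 mm) and pair-to-stop distance (72 mm) match the sizes given. The midpoint is about (0.449, 0.000) and station yaw about -0.17. I'll turn first, then travel over.

Call:
{"api": "apply_moves", "payload": {"deltas": [[48, [0, 0, 0], 0.139], [48, [0, 0, 0], 0.139], [48, [0, 0, 0], 0.139], [48, [13, -42, 0], 0], [48, [13, -42, 0], 0]], "grip_force": 20}}

```text
t: 0.72
tool_pos: [0.1856, -0.5029, 0.4038]
orientation: [-3.128, 0.272, 0.001]
force: [-0.5, 0.2, 0.1]
opening: 0.0496
```

Call:
{"api": "apply_moves", "payload": {"deltas": [[48, [13, -42, 0], 0], [48, [13, -42, 0], 0], [48, [13, -42, 0], 0], [48, [13, -42, 0], 0], [48, [13, -42, 0], 0]]}}

```text
t: 1.35
tool_pos: [0.2858, -0.3066, 0.4044]
orientation: [-3.13, 0.271, 0.0]
force: [0.7, -0.6, -0.4]
opening: 0.0479
```

Call:
{"api": "apply_moves", "payload": {"deltas": [[48, [13, -42, 0], 0], [48, [13, -42, 0], 0], [48, [13, -42, 0], 0], [48, [13, -42, 0], 0], [48, [13, -42, 0], 0]]}}

```text
t: 1.98
tool_pos: [0.3858, -0.1109, 0.4045]
orientation: [3.13, -0.27, -0.0]
force: [0.9, -0.3, 0.6]
opening: 0.048
```

Call:
{"api": "apply_moves", "payload": {"deltas": [[48, [14, -40, 0], 0], [48, [14, -40, 0], 0], [48, [14, -38, 20], 0], [48, [0, 0, 45], 0], [48, [0, 0, 0], 0]]}}

```text
t: 2.6
tool_pos: [0.4455, -0.0026, 0.3359]
orientation: [-3.13, 0.268, 0.013]
force: [-0.6, -1.4, 0.1]
opening: 0.0482
```

```bash
cat > meas.py <<'E'
from h import *
import sys
from scipy.spatial.transform import Rotation as Ro
s=robot.read_state(); c=viewer.get_calibration("wrist"); im=viewer.read_camera("wrist")
cv2.imwrite(sys.argv[1],im)
def onzw(u,v,z):
    R=np.array(c["R"]);o=-R.T@np.array(c["t"]); p=np.array([u-c["cx"],v-c["cy"]])
    r=np.hypot(*p); th=r/c["fx"]; d=R.T@np.array([*(p/r*np.sin(th)),np.cos(th)]); return o+d*(z-o[2])/d[2]
hsv=cv2.cvtColor(im,cv2.COLOR_BGR2HSV)
T=Ro.from_rotvec(s["orientation"]).as_matrix(); print(s["tool_pos"],s["force"],s["opening"]); print(T)
def show(n,m,z,amin=150):
    k,_,st,ce=cv2.connectedComponentsWithStats(m)
    for i in range(1,k):
        if st[i,4]>amin:
            X=onzw(*ce[i],z); print(n,st[i],ce[i],X,"tool mm",1e3*(T.T@(X-s["tool_pos"])))
show("green",cv2.inRange(hsv,(40,80,40),(85,255,255)),.084)
show("red",cv2.inRange(hsv,(0,120,60),(8,255,255))|cv2.inRange(hsv,(172,120,60),(180,255,255)),.082)
E
python3 meas.py pics/w1.png
```

```text
[ 0.44546811 -0.00258707  0.33591358] [-0.58222352 -1.36207282  0.12944152] 0.048172196487451094
[[ 9.85377481e-01 -1.70191359e-01 -8.13153864e-03]
 [-1.70189581e-01 -9.85410914e-01  9.15165356e-04]
 [-8.16866015e-03  4.82119825e-04 -9.99966520e-01]]
green [ 297  191   40   42 1313] [316.2810358  211.50799695] [ 0.44437003 -0.03152169  0.084     ] tool mm [  5.90014676  28.57791903 251.8875927 ]
green [ 210  192   41   41 1303] [230.26323868 211.87567153] [0.45494609 0.03154736 0.084     ] tool mm [  5.58786777 -35.37096039 251.85931163]
red [ 249   93   47   46 1684] [272.40023753 115.80819477] [ 0.51857944 -0.01154524  0.082     ] tool mm [ 75.64098329  -3.73785632 253.3023708 ]
```

View pics/w1.png

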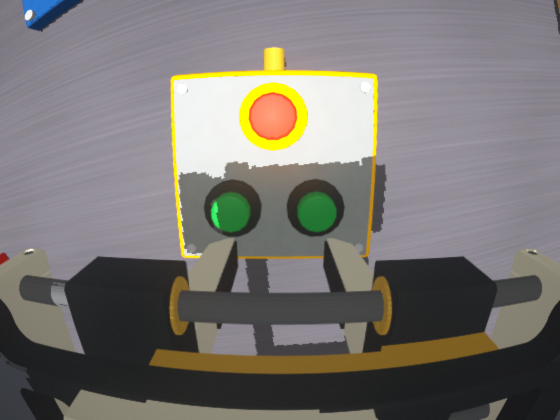

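Call:
{"api": "apply_moves", "payload": {"deltas": [[48, [4, -3, 20], 0], [48, [0, 0, 25], 0], [48, [0, 0, 0], 0], [48, [0, 0, 0], 0]]}}

```text
t: 3.15
tool_pos: [0.4522, -0.0014, 0.2969]
orientation: [3.13, -0.271, 0.004]
force: [0.2, -0.6, 0.1]
opening: 0.0485
```

```bash
python3 meas.py pics/w2.png
```

```text
[ 0.45219356 -0.00141161  0.29687005] [ 0.21853319 -0.55652664  0.11292445] 0.04849629900622109
[[ 9.85082381e-01 -1.72066143e-01  2.43834074e-03]
 [-1.72065888e-01 -9.85085393e-01 -3.15212495e-04]
 [ 2.45621124e-03 -1.09044991e-04 -9.99996978e-01]]
green [ 203  217   47   44 1069] [228.17586529 234.25912067] [0.45983046 0.02888984 0.084     ] tool mm [  1.78627773 -31.14036335 212.87848058]
green [ 303  217   47   47 1257] [322.27446301 236.35640414] [ 0.44827855 -0.02950332  0.084     ] tool mm [  0.45416486  28.3695843  212.86871934]
red [ 247  102   56   55 1969] [274.68765871 129.08481463] [ 0.51880279 -0.01146958  0.082     ] tool mm [ 66.81844914  -1.52980768 215.03499097]
```

View pics/w2.png

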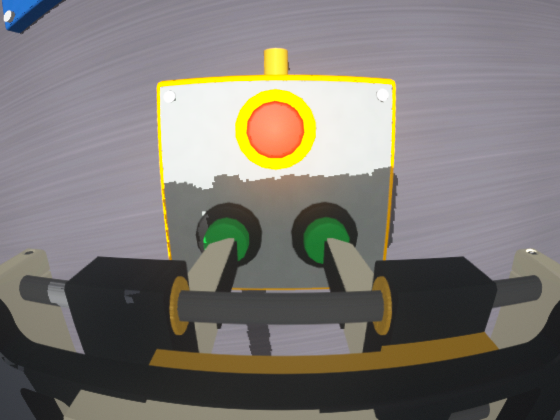

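The wrist view shows both fingertips over the caps at (226,241) and (325,241), with the tips hiding part of the green. Red-based and green-based midpoints agree to 2 mm. I'll let the arm settle before correcting.

Call:
{"api": "apply_moves", "payload": {"deltas": [[48, [0, 0, 0], 0], [48, [0, 0, 0], 0], [48, [0, 0, 0], 0]]}}

```text
t: 3.58
tool_pos: [0.4516, -0.001, 0.295]
orientation: [-3.13, 0.27, -0.001]
force: [-0.8, -0.6, -1.2]
opening: 0.0481
```

Call:
{"api": "apply_moves", "payload": {"deltas": [[48, [-3, -1, 10], 0], [48, [0, 0, 8], 0], [48, [0, 0, 0], 0], [48, [0, 0, 0], 0]]}}

```text
t: 4.08
tool_pos: [0.4488, 0.0005, 0.2767]
orientation: [-3.13, 0.27, 0.0]
force: [-0.0, -0.5, -0.2]
opening: 0.0479
```

```bash
python3 - <<'E'
from h import *
a=viewer.read_camera("side")[150:270,180:400]; b=viewer.read_camera("wrist")[150:330,160:400]
a=cv2.resize(a,None,fx=3.4,fy=3.4,interpolation=2)[:, :]; b=cv2.resize(b,None,fx=1,fy=1)
out=np.zeros((600,760,3),np.uint8); out[:408,:748]=a[:408,:748]; out[410:590,:240]=b
cv2.imwrite("pics/c3.png",out); s=robot.read_state(); print(s["tool_pos"],s["force"])
E
```

```text
[0.44892127 0.00049655 0.276962  ] [-0.08541577  0.30511036 -0.3538088 ]
```

View pics/c3.png

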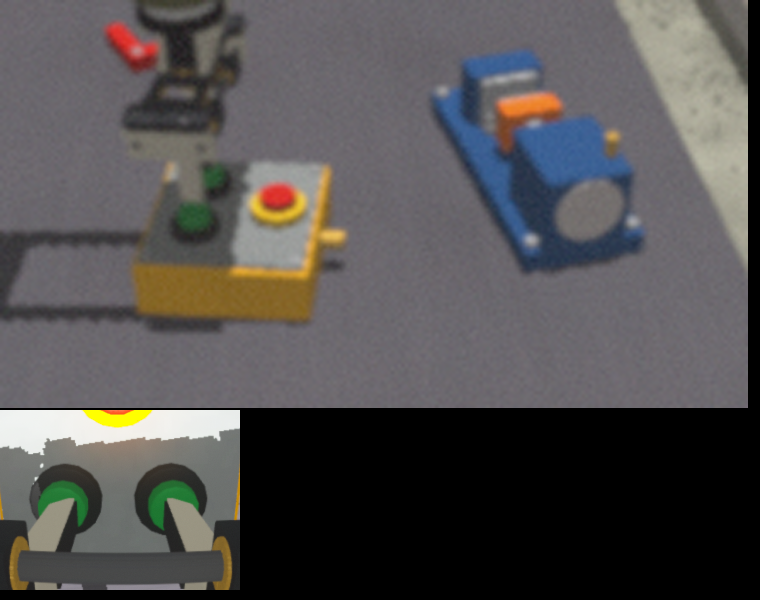

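The fingertips sit over both green caps, clear of the red button, and the head (orange, at (528,120)) is at rest. Now I'll press.

Call:
{"api": "apply_moves", "payload": {"deltas": [[48, [0, 0, 5], 0], [48, [0, 0, 4], 0], [48, [0, 0, 4], 0], [48, [0, 0, 2], 0], [48, [0, 0, 0], 0]]}}

```text
t: 4.8
tool_pos: [0.449, 0.0005, 0.2626]
orientation: [3.13, -0.27, 0.001]
force: [-3.8, 0.4, 11.5]
opening: 0.0478
```

Call:
{"api": "apply_moves", "payload": {"deltas": [[48, [0, 0, 1.5], 0], [48, [0, 0, 0], 0], [48, [0, 0, 0], 0]]}}

```text
t: 5.18
tool_pos: [0.4491, 0.0005, 0.2622]
orientation: [3.13, -0.27, 0.001]
force: [-10.3, 0.1, 22.1]
opening: 0.0483
```

Call:
{"api": "apply_moves", "payload": {"deltas": [[48, [0, 0, 0], 0], [48, [0, 0, 0], 0], [48, [0, 0, 0], 0], [48, [0, 0, 0], 0], [48, [0, 0, 0], 0]]}}

```text
t: 5.8
tool_pos: [0.4491, 0.0005, 0.2622]
orientation: [3.13, -0.27, 0.001]
force: [-9.4, 0.7, 21.9]
opening: 0.0477
```

```bash
cat > head.py <<'E'
from h import *
import sys
s=robot.read_state(); print(s["t"],s["tool_pos"],s["force"])
for n in("top","side"):
    im=viewer.read_camera(n); cv2.imwrite(f"pics/{n}_{sys.argv[1]}.png",im)
    for q,f in((n+"0",cv2.imread(f"pics/{n}0.png")),("now",im)):
        m=cv2.inRange(cv2.cvtColor(f,cv2.COLOR_BGR2HSV),(5,150,120),(15,255,255))
        if n=="top": m[:130]=0;m[190:]=0;m[:,:190]=0;m[:,300:]=0
        else: m[:165]=0;m[230:]=0;m[:,:305]=0;m[:,370:]=0
        w=cv2.moments(m,True); u,v=w["m10"]/w["m00"],w["m01"]/w["m00"]
        print(q,w["m00"],u,v,onz(viewer.get_calibration(n),u,v,.07))
E
python3 head.py p1
```

```text
5.8 [0.4491295  0.00049675 0.26221025] [-9.43405153  0.70932499 21.90310724]
top0 30.0 238.83333333333334 160.2 [0.75799911 0.10803135 0.07      ]
now 40.0 235.15 159.425 [0.76030236 0.11985063 0.07      ]
side0 107.0 334.6542056074766 181.9532710280374 [0.77589753 0.1288057  0.07      ]
now 123.0 333.0243902439024 181.0487804878049 [0.77130797 0.13522399 0.07      ]
```

The head is moving (about 6–10 mm so far), so both buttons are down. I'll keep holding.

Call:
{"api": "apply_moves", "payload": {"deltas": [[48, [0, 0, 0], 0], [48, [0, 0, 0], 0], [48, [0, 0, 0], 0], [48, [0, 0, 0], 0], [48, [0, 0, 0], 0]]}}

```text
t: 6.52
tool_pos: [0.4491, 0.0005, 0.2622]
orientation: [3.13, -0.27, 0.001]
force: [-9.6, 0.9, 21.6]
opening: 0.0479
```

Call:
{"api": "apply_moves", "payload": {"deltas": [[48, [0, 0, 0], 0], [48, [0, 0, 0], 0], [48, [0, 0, 0], 0], [48, [0, 0, 0], 0], [48, [0, 0, 0], 0]]}}

```text
t: 7.15
tool_pos: [0.4491, 0.0005, 0.2622]
orientation: [3.13, -0.27, 0.001]
force: [-10.5, 0.4, 21.2]
opening: 0.048
```

Call:
{"api": "apply_moves", "payload": {"deltas": [[48, [0, 0, 0], 0], [48, [0, 0, 0], 0], [48, [0, 0, 0], 0], [48, [0, 0, 0], 0], [48, [0, 0, 0], 0]]}}

```text
t: 7.78
tool_pos: [0.4491, 0.0005, 0.2622]
orientation: [3.13, -0.27, 0.001]
force: [-9.9, 1.1, 21.5]
opening: 0.0481
```

```bash
python3 head.py p2
```

```text
7.775 [0.44913422 0.00049064 0.26221867] [-9.92357929  1.10040472 21.48568476]
top0 30.0 238.83333333333334 160.2 [0.75799911 0.10803135 0.07      ]
now 40.0 232.175 159.375 [0.76028499 0.1293382  0.07      ]
side0 107.0 334.6542056074766 181.9532710280374 [0.77589753 0.1288057  0.07      ]
now 124.0 332.241935483871 179.91129032258064 [0.76987051 0.1428969  0.07      ]
```

Call:
{"api": "apply_moves", "payload": {"deltas": [[48, [0, 0, 0], 0], [48, [0, 0, 0], 0], [48, [0, 0, 0], 0], [48, [0, 0, 0], 0], [48, [0, 0, 0], 0]]}}

```text
t: 8.5
tool_pos: [0.4491, 0.0005, 0.2622]
orientation: [3.13, -0.27, 0.001]
force: [-8.8, -0.1, 21.8]
opening: 0.0478
```

Call:
{"api": "apply_moves", "payload": {"deltas": [[48, [0, 0, 0], 0], [48, [0, 0, 0], 0], [48, [0, 0, 0], 0], [48, [0, 0, 0], 0], [48, [0, 0, 0], 0]]}}

```text
t: 9.12
tool_pos: [0.4491, 0.0005, 0.2622]
orientation: [3.13, -0.27, 0.001]
force: [-8.9, 0.4, 22.2]
opening: 0.0482
```

```bash
python3 head.py p3; python3 -c "
import cv2
a=[cv2.resize(cv2.imread('pics/side_%s.png'%n)[155:235,295:385],None,fx=4,fy=4) for n in('p1','p3')]
b=[cv2.resize(cv2.imread('pics/top%s.png'%n)[130:190,190:300][:,:90],None,fx=4,fy=4) for n in('0','_p3')]
cv2.imwrite('pics/cmp.png',cv2.vconcat([cv2.hconcat(a),cv2.hconcat(b)]))"
```

```text
9.125 [0.44914345 0.00047521 0.26223025] [-8.86724446  0.40730667 22.21895225]
top0 30.0 238.83333333333334 160.2 [0.75799911 0.10803135 0.07      ]
now 41.0 232.0731707317073 158.70731707317074 [0.76245685 0.12973744 0.07      ]
side0 107.0 334.6542056074766 181.9532710280374 [0.77589753 0.1288057  0.07      ]
now 126.0 332.23809523809524 180.0 [0.76975884 0.14231988 0.07      ]
```

View pics/cmp.png

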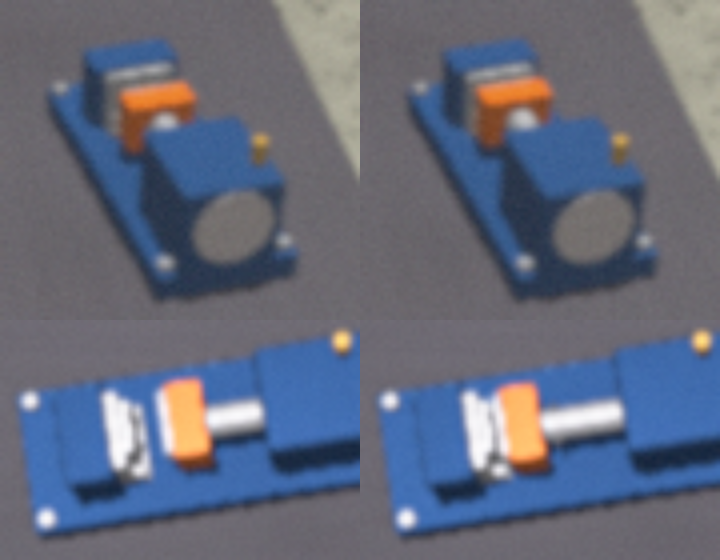

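The head has shifted about 21 mm and hasn't moved between t = 7.8 and 9.1. In the last crop it is right up against the blank. Now I'll release straight up.

Call:
{"api": "apply_moves", "payload": {"deltas": [[48, [0, 0, -8], 0], [48, [0, 0, -20], 0], [48, [0, 0, -40], 0], [48, [0, 0, -40], 0], [48, [0, 0, 0], 0]]}}

```text
t: 9.85
tool_pos: [0.4499, 0.0004, 0.3718]
orientation: [3.13, -0.27, 0.01]
force: [0.3, -0.3, -0.2]
opening: 0.0477
```

Call:
{"api": "apply_moves", "payload": {"deltas": [[48, [0, 0, 0], 0], [48, [0, 0, 0], 0], [48, [0, 0, 0], 0], [48, [0, 0, 0], 0], [48, [0, 0, 0], 0]]}}

```text
t: 10.48
tool_pos: [0.4487, 0.0005, 0.368]
orientation: [-3.13, 0.27, 0.001]
force: [0.3, -0.1, -0.3]
opening: 0.0476
```

Call:
{"api": "apply_moves", "payload": {"deltas": [[48, [0, 0, 0], 0], [48, [0, 0, 0], 0], [48, [0, 0, 0], 0], [48, [0, 0, 0], 0], [48, [0, 0, 0], 0]]}}

```text
t: 11.1
tool_pos: [0.4488, 0.0005, 0.3682]
orientation: [-3.13, 0.27, -0.0]
force: [0.0, -0.2, -0.5]
opening: 0.0481
```

Call:
{"api": "apply_moves", "payload": {"deltas": [[48, [0, 0, 0], 0], [48, [0, 0, 0], 0], [48, [0, 0, 0], 0], [48, [0, 0, 0], 0], [48, [0, 0, 0], 0]]}}

```text
t: 11.72
tool_pos: [0.4488, 0.0005, 0.3683]
orientation: [-3.13, 0.27, 0.0]
force: [-0.9, 0.2, 0.4]
opening: 0.0482
```

Call:
{"api": "apply_moves", "payload": {"deltas": [[48, [0, 0, 0], 0], [48, [0, 0, 0], 0], [48, [0, 0, 0], 0], [48, [0, 0, 0], 0], [48, [0, 0, 0], 0]]}}

```text
t: 12.35
tool_pos: [0.4488, 0.0005, 0.3682]
orientation: [-3.13, 0.27, 0.0]
force: [-0.6, -0.2, -0.0]
opening: 0.0482
```

Call:
{"api": "apply_moves", "payload": {"deltas": [[48, [0, 0, 0], 0], [48, [0, 0, 0], 0], [48, [0, 0, 0], 0], [48, [0, 0, 0], 0], [48, [0, 0, 0], 0]]}}

```text
t: 12.98
tool_pos: [0.4488, 0.0005, 0.3682]
orientation: [-3.13, 0.27, 0.0]
force: [-0.1, -0.6, -0.0]
opening: 0.0479
```

```bash
python3 head.py p4
```

```text
12.975 [0.44876051 0.00052921 0.36823002] [-0.08842031 -0.576558   -0.00077788]
top0 30.0 238.83333333333334 160.2 [0.75799911 0.10803135 0.07      ]
now 30.0 238.63333333333333 159.66666666666666 [0.75972559 0.10872453 0.07      ]
side0 107.0 334.6542056074766 181.9532710280374 [0.77589753 0.1288057  0.07      ]
now 107.0 334.61682242990656 181.94392523364485 [0.77577983 0.12887925 0.07      ]
```

View pics/top_p4.png

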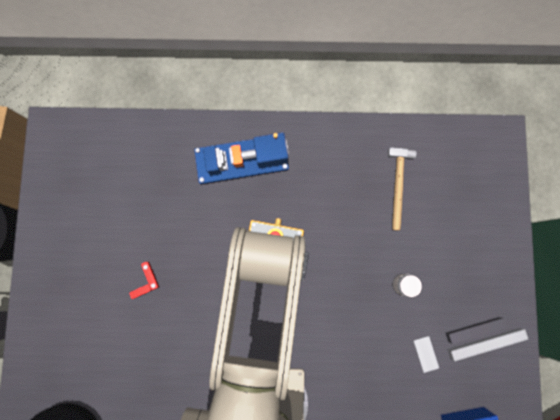

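The head is back at its start pixels (239,160 in the top view). The hammer (400,190), tin (409,286) and square (145,282) haven't moved, and the arm is clear. Handing in.

```bash
python3 -c "
from plant import order
print(order.close_job())"
```

```text
the job is handed in; nothing more can be done
None
```

The press stroke is done and the job is handed in at about 13 s, well inside the 40 s limit. No verdict was reported.

- **Press:** One fingertip pressed each green button, bottoming out at about 22 N on both together. They were held down for about 4.3 s, until the head had shifted about 21 mm by the top view. It stayed there between t = 7.8 and 9.1 s, right up against the blank.
- **Release:** The fingers went straight up, about 100 mm clear, with the force back near zero. The head returned to within 1 pixel of its starting position in both views.
- **Bystanders:** The hammer, tin and square look unmoved in the last top picture. The fingers never went near the red stop button, the press or the blank.
- **Differences:** The side camera showed about 15 mm of head travel, not the 21 mm of the top camera. I put this down to its oblique view and part of the head being hidden. A sideways force of about 10 N built up while the buttons were bottomed, and it vanished on release.
- **Not checked:** I did not measure the travel of the buttons themselves; the head's full travel implies both were down. The arm hid the green buttons in the last top picture, so I did not see them back up.

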